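Scoop ball knobs into the filling hopper and hold its slide gate open at the mark

ROBOT

A 7-joint arm with a two-finger parallel gripper is mounted at the origin on the work surface. World frame = base frame: x ahead of the robot, y to its left, z up, the work surface at z = 0. Lengths are in mm, angles in rad, forces in N, time in s.
With the tool pointing down it reaches from about 400 to 875 mm from the base axis. Payload 4.4 kg.
Tool frame: the origin (TCP) lies midway between the tips of the shut fingers; the grasp point (between the pads) lies 19 mm behind it (ctrl.pinch_z is the distance from the TCP to the grasp point, in mm); z points along the fingers, y is the line along which they close (so a half turn about z gives the same grasp; the last joint's range is limited). The gripper opens to 85 mm and grips with 20 to 120 N. Pads are 22 mm wide; open, the fingers measure 114 mm over their backs; the gripper's body (76 mm by 85 mm) begins 54 mm behind the grasp point. The pads swing forward as they close: fully open they stand 13 mm farther back than shut.
Start: joints at [-0.066, 0.628, 0.038, 1.517, -0.027, 0.996, -0.02], TCP at [650.014, 0.027, 231.313] pointing down, gripper open.
Joint ranges: [-3.06, 3.06], [-0.37, 2.12], [-1.25, 1.32], [0.18, 2.47], [-1.1, 4.24], [0.23, 1.98], [-2.94, 2.94]. Speed limits (rad/s): [2.57, 2.57, 3.14, 3.14, 3.14, 3.14, 3.14].

INTERFACE

Orientations are given as [roll, pitch, yaw] about the fixed x, y, z axes, in that order (R = Rz(yaw) Ry(pitch) Rx(roll)).
In Python, from cell import read_state, cams, order, ctrl gives the robot as it stands.
- The arm moves only by the tool move_arm, never from a script. Its argument "targets" is text: rows parted by semicolons, each of 7 numbers parted by spaces: the gripper's target within -1 to 1 (fully open at 1, half-way at 0, shut at -1), then the shift along the tool's x, y, z in cm, then the turn, a rotation vector about the tool's x, y, z in degrees. A call has 1 to 5 rows; each row shifts and turns the commanded pose from where the row before left it, along the tool's axes as they then stand; what a row does not reach is not made up. A row lasts 1/12 s, in which the tool goes at most 41.7 mm and 7.16 degrees, less where a joint would pass 70% of its speed; a pose out of reach is approached as far as the arm can. A call with a gripper value outside its range is refused whole. The fingers move at their own pace and stop on an object; the grip force is fixed at half the most. Time passes only in rows, so rows that do not move let the fingers close. It gives the time, the measured TCP pose, the force, the opening and the grip force at its end, in the units of the state.
- read_state(): the state, without advancing time (a new reading comes with each control period).
- cams.get_image(name): name is "scene" or "side" or "wrist"; returns a dict with "color" (480x640x3 uint8, red, green, blue), "fovy" (degrees; the focal length in pixels is half the picture's height over the tangent of half this angle, whatever the lens; pixels are square), "cx", "cy" (the principal point, pixels), "rvec" (rotation vector, rad) and "tvec" (3), from world to camera coordinates, as OpenCV has them. Camera axes: x right, y down, z forward; pixel columns grow to the right and rows downward; lengths in mm; the calibration is good to about 2 mm. A picture is of the moment at which its call begins. There is no depth.
- order.finish_job(): hands the job in; it is judged then, once.
The state is a dict: "clock": time; "qpos": joint angles; "qd": joint speeds; "tau": joint torques, N m; "eef_pos": TCP position; "tool_rot": TCP orientation; "force": force on the tool from outside, world axes, zero at the start; "torque": the same for the moment, N m; "width": finger opening in mm; "gripper_force": force on a finger pad.
Only numpy, scipy, OpenCV 4.12 (cv2) and the standard library are available. Lean on these libraries where they do the work, as an engineer would, in place of code of your own. Each camera call takes 0.05 s, during which the arm holds its last target. There are 200 camera calls.

TASK

With the scoop, not with the fingers, take at least three of the red ball knobs out of the blue bin and tip them into the filling hopper while its gate is shut; then set the scoop down level on the bench top. Grasp the gate's black handle, pull the spring-return gate out until its white line meets the line of the orange clip, and keep holding it there with the gripper: all the knobs in the hopper must run down into the yellow kit box, none may be spilled, and you finish still holding the gate at the mark. Leave the other things on the bench, the clip and the kit box where they are.

Things in the scene. Friction and masses are not known exactly. Their poses are not given: they have to be found in the camera images.
- bin: blue open-fronted picking bin, fixed, 180 x 116 x 80 mm, walls and floor 4 mm (inside 172 long, 108 wide). Origin: centre of its underside; x along its length, from the low front lip (36 mm high, at x = -90 mm) to the back wall (80 mm high, inner face at x = +86 mm), the inner rear corners rounded at 20 mm radius; the side walls rise from 36 mm at the lip to 80 mm at x = -30 mm; z up
- knob0: red slippery plastic ball knob, 25 mm in diameter, 14 g; origin at its centre. Starts on the floor of the bin, in its rear half; it rolls easily, but rests on slopes of less than about 4 degrees
- knob1: another red ball knob, like knob0
- knob2: another red ball knob, like knob0
- knob3: another red ball knob, like knob0
- knob4: another red ball knob, like knob0
- scoop: loose aluminium flat-bottomed scoop, about 0.2 kg, standing level on its bowl. Origin: centre of the bowl's underside; x points forward from the handle to the lip, y to its left, z up. Bowl 84 mm long (x -42 to +42) and 92 mm wide, walls and floor 2 mm, open at the front and on top: back wall 42 mm high at x = -42, sides 42 mm high at the back falling to 10 mm near the lip, lip straight, bevelled to 1 mm
- scoop_grip (a point): place to grasp the scoop: in its black level handle, 85 mm behind the bowl's centre and 61 mm above its underside. The handle is a bar along the scoop's x, 96 mm long (from 60 to 156 mm behind the bowl's centre), 20 mm wide (y) and 18 mm high, flat-sided, free underneath
- scoop_bowl (a point): centre of the bowl's floor (top face), axes as scoop; 2 mm above the bench when the scoop stands on it
- hopper: filling hopper on its stand, fixed; dark base plate 308 x 152 x 6 mm. Origin: under the centre of the hopper's mouth, on the bench; x points away from the gate's handle, z up. The steel hopper's mouth is square, 116 mm inside, its rim 165 mm above the bench; it narrows to a square throat of 80 mm, closed below by the slide gate (top face 88 mm up). Guide rails reach forward to x = -224 mm, 45 to 57 mm either side of the middle, top 92 mm up
- throat (a point): on the hopper's vertical axis, 120 mm above the bench, inside the hopper; axes as hopper
- gate (a joint): how far the slide gate is pulled out, m: 0 shut, 0.106 at its stop; it moves along the hopper's -x. A spring pulls it shut: about 4 N when shut, growing 0.5 N per cm; gate 0.35 kg, little friction. The throat is wide open from about 0.072
- gate_handle (a point): middle of the gate's black handle bar: 12 mm thick, lying along the hopper's y, 136 mm above the bench, 112 mm in front (-x) of the hopper's centre when shut; 56 mm free between its two posts, and 26 mm free between the bar and the dark cross-piece below it; when shut, the hopper's rim (165 mm up) begins 48 mm behind it
- gate_line (a point): outer end of the white line (a 4 mm wide white rib, 16 mm long) on the +y end of the gate's dark cross-piece, straight to the side of the handle's middle (58 mm towards the hopper's +y); moves with the gate
- mark (a joint): where the orange clip is set on the rail, as the value of gate at which the gate's white line meets the clip's line, m; it must not be moved
- mark_line (a point): the line of the orange clip (10 x 16 x 26 mm, on the outer side of the +y rail); the gate's white line comes level with it (along the hopper's x) at the mark. Axes as hopper
- kit_box: yellow open kit box, loose, 120 x 112 x 50 mm, walls 3 mm, standing on the hopper's base plate under the throat; origin: centre of its underside
- kit_in (a point): centre of the kit box's inside, 25 mm above its underside
- screwdriver: red-handled screwdriver, a bystander
- tape_roll: roll of yellow tape, a bystander
- glue_pot: white pot with a black lid, a bystander
- rubber_pad: black rubber pad, a bystander
- gauge_block: bright steel block, a bystander
- clamp: green clamp, a bystander
Not all that is in view belongs to the job. Of the things that look like the scoop, the largest one is meant.

How it is judged:
By the outcome, as a careful person would: the job done as asked, in the order asked, and still so for the second after the job is handed in, while the arm keeps its last pose, push and grip.
It also fails if it takes over 72 s, if anything falls off the work surface, if the arm or the gripper's body presses on something with over 40 N, if the wrist force passes 120 N, or if a joint passes its speed limit or range.

## Working session

There is one attempt and no reset: what is moved stays moved. The work goes in short steps, Python scripts to look and compute and a tool call to move; the robot and the scene stay as the last step left them, time stands still between calls to the robot, and variables do not carry over. Pictures are saved under pics/ and viewed, at most 10 in all, crops included, and the job is handed in when it is done.

Besides the shell and the picture viewer there is one more tool, called by a JSON object that holds its "name" and its "arguments", one argument or row to a line. move_arm: Moves the arm, as the interface text tells. Its arguments: {"type":"object","properties":{"targets":{"type":"string"}},"required":["targets"]}

```bash
ls; mkdir -p pics; cat > h.py <<'E'
import numpy as np, cv2
from cell import read_state, cams, order, ctrl
from scipy.spatial.transform import Rotation as R
def snap(name,fn):
    d=cams.get_image(name); cv2.imwrite('pics/'+fn+'.png',cv2.cvtColor(d['color'],cv2.COLOR_RGB2BGR))
    np.savez('pics/'+fn+'.npz',**{k:np.array(v) for k,v in d.items() if k!='color'}); return d
def cam(fn):
    d=np.load('pics/'+fn+'.npz'); f=240/np.tan(np.radians(float(d['fovy']))/2)
    K=np.array([[f,0,float(d['cx'])],[0,f,float(d['cy'])],[0,0,1]]); Rm=R.from_rotvec(d['rvec'].ravel()).as_matrix()
    return K,Rm,d['tvec'].ravel()
def px2w(fn,uv,z):
    K,Rm,t=cam(fn); c=-Rm.T@t; v=Rm.T@np.linalg.inv(K)@np.array([*uv,1.]); return c+v*(z-c[2])/v[2]
def w2px(fn,p):
    K,Rm,t=cam(fn); q=K@(Rm@np.array(p,float)+t); return q[:2]/q[2]
E
python3 - <<'E'
from h import *
for n in ['scene','side','wrist']:
    snap(n,n+'0'); K,Rm,t=cam(n+'0'); print(n,K[0,0],K[:2,2],-Rm.T@t,Rm[2])
s=read_state(); print(s['eef_pos'],s['tool_rot'],s['width'],ctrl.pinch_z,s['clock'])
E
```

```text
pics
scene 445.41558750509665 [321.2071144  235.79371099] [1124.4778225  -446.0648867   724.31698867] [-0.6266528   0.45276303 -0.63428063]
side 560.4854210019985 [328.51808818 240.95756698] [ 41.26749301 829.68220011 861.83977652] [ 0.38887713 -0.68683106 -0.61403394]
wrist 420.2485566757724 [321.23517401 243.23867764] [649.97390457  65.84582295 373.41906523] [-7.00319307e-04 -2.58276578e-01 -9.66070763e-01]
[6.49527895e+02 1.00805484e-02 2.30607115e+02] [-3.14014620e+00  4.30215740e-05  1.57078034e+00] 85.49368024435057 18.700000000000003 0.15
```

View pics/scene0.png

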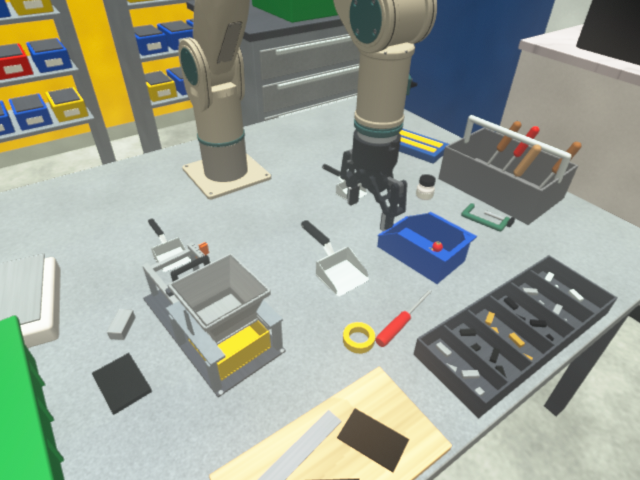

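View pics/side0.png

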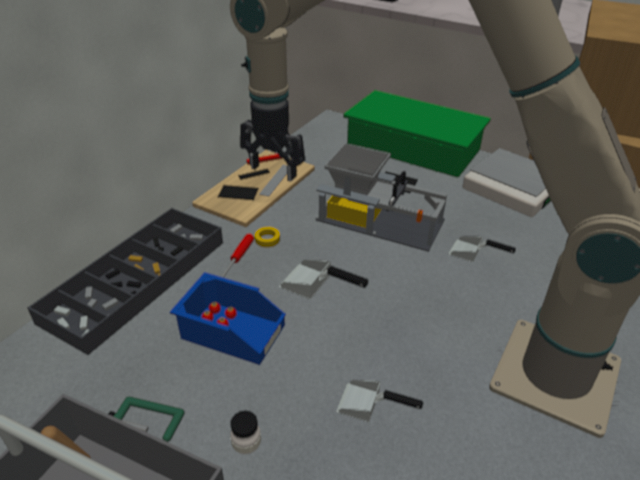

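Scene: hopper ~(220,300), big scoop with handle end (305,225) and lip (330-368,290-275), bin ~(427,245). Side: bin ~(228,318), scoop ~(310,278), hopper ~(370,190). Enlarged crops next.

```bash
python3 - <<'E'
import cv2
a=cv2.imread('pics/side0.png'); cv2.imwrite('pics/c1.png',cv2.resize(a[230:370,165:385],None,fx=3.6,fy=3.6,interpolation=cv2.INTER_CUBIC))
b=cv2.imread('pics/scene0.png'); cv2.imwrite('pics/c2.png',cv2.resize(b[205:405,130:390],None,fx=3,fy=3,interpolation=cv2.INTER_CUBIC))
E
```

```text
(no output)
```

View pics/c1.png

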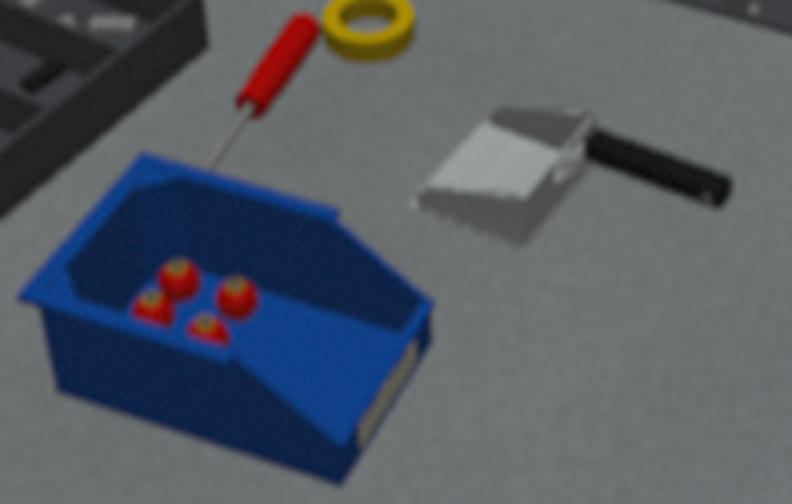

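View pics/c2.png

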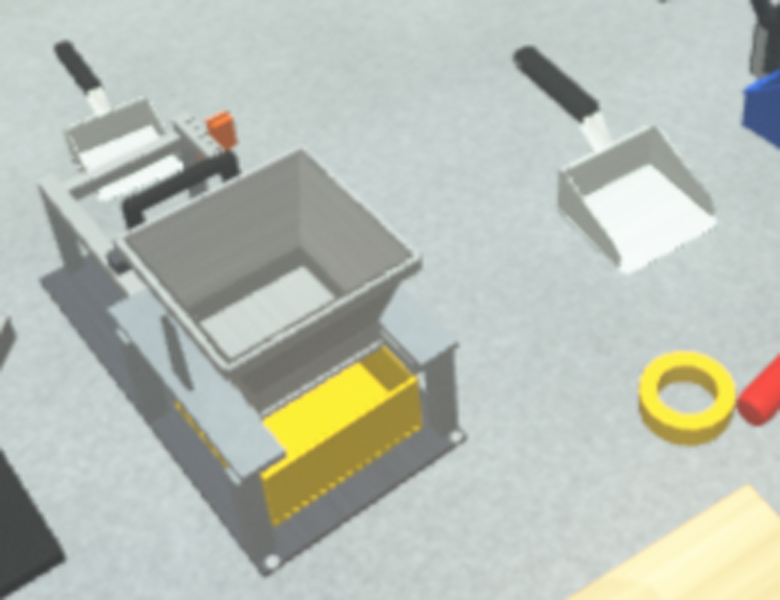

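c1 shows the bin (lip to the right, rear rim (140,155)-(22,297)) with four knobs visible; scoop beside it. c2 shows hopper rim corners (120,240),(302,150),(420,260),(230,368), the handle, the clip at (222,130). Fit poses from these.

```bash
cat > fit.py <<'E'
from h import *
from scipy.optimize import least_squares
A=lambda p:('side0',(165+p[0]/3.6,230+p[1]/3.6)); B=lambda p:('scene0',(130+p[0]/3,205+p[1]/3))
objs={'bin':[((90,58,80),A((22,297))),((90,-58,80),A((140,155))),((90,58,0),A((60,390))),((-90,58,0),A((340,485))),((-90,58,36),A((345,440))),((-90,-58,36),A((433,303))),((-30,58,80),A((232,358))),((-30,-58,80),A((338,212)))],
'scoop':[((42,46,0),A((415,203))),((-42,46,0),A((522,245))),((-42,46,42),A((521,190))),((-42,-46,42),A((590,112))),((42,-46,0),B((625,270))),((42,46,0),B((715,220))),((-42,-46,42),B((562,175))),((-42,46,42),B((655,128))),((-156,0,61),B((525,55))),((-156,0,61),A((725,190)))],
'hopper':[((-61,-61,165),B((120,240))),((-61,61,165),B((302,150))),((61,61,165),B((420,260))),((61,-61,165),B((230,368))),((84,-76,3),B((265,575))),((84,76,3),B((465,437))),((-224,-76,3),B((40,283)))]}
for n,pts in objs.items():
    g=px2w(pts[0][1][0],pts[0][1][1],pts[0][0][2])
    def pt(x,l): c,s=np.cos(x[2]),np.sin(x[2]); return (x[0]+c*l[0]-s*l[1],x[1]+s*l[0]+c*l[1],l[2])
    f=lambda x:np.concatenate([w2px(o[0],pt(x,l))-o[1] for l,o in pts])
    r=least_squares(f,[g[0],g[1],0],x_scale=[50,50,.3],loss='soft_l1'); print(n,r.x.round(3),np.degrees(r.x[2]).round(1)); print(f(r.x).reshape(-1,2).round(1).tolist())
for k in [(178,278),(237,298),(152,308),(207,332)]: print(px2w(*A(k),16.5).round(0))
print('clip',px2w(*B((222,130)),95).round(0))
E
python3 fit.py
```

```text
bin [5.99529e+02 2.31685e+02 1.64000e-01] 9.4
[[3.7, -1.3], [1.9, 1.6], [-0.9, 0.9], [1.2, 0.4], [-1.3, 0.6], [-0.5, -1.8], [0.1, -1.3], [-1.6, 0.3]]
scoop [5.61648e+02 2.34320e+01 3.70000e-02] 2.1
[[-3.2, -0.1], [-0.6, 0.9], [-0.4, 2.1], [0.4, -0.1], [-0.0, 2.8], [1.2, 1.8], [-1.7, -0.7], [-1.2, -0.7], [-2.1, 0.1], [0.2, 0.4]]
hopper [ 5.89483e+02 -2.73663e+02  1.09000e-01] 6.3
[[0.1, -0.3], [-0.2, -0.6], [-0.9, -1.1], [-0.5, -0.5], [0.5, 2.0], [2.2, 1.0], [0.0, 0.0]]
[667. 209.  17.]
[628. 204.  16.]
[664. 236.  16.]
[625. 234.  16.]
clip [ 398. -229.   95.]
```

View pics/wrist0.png

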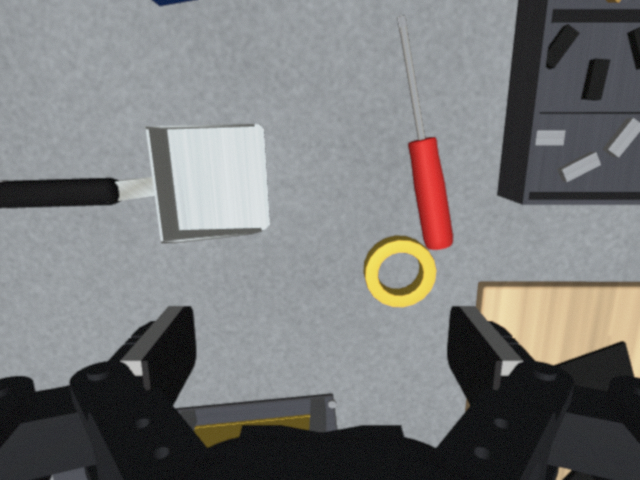

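The wrist view shows the scoop: lip corners ~(265,126),(270,226), back-wall top corners (148,127),(162,242), handle centreline ~(60,194). Refine the scoop with it and check a kinematic model for the tilts.

```bash
python3 - <<'E'
from h import *
for uv,z in [((265,126),8),((270,226),8),((148,127),42),((162,242),42),((115,192),70),((5,194),70)]: print(uv,px2w('wrist0',uv,z).round(1))
print([a for a in dir(ctrl) if a[0]!='_'],[a for a in dir(order) if a[0]!='_'])
def fk(q,tool=172):
    T=np.eye(4)
    for (al,a,d),t in zip([(0,0,267),(-90,0,0),(90,0,293),(90,52.5,0),(90,77.5,342.5),(90,0,0),(-90,76,97+tool)],q):
        al=np.radians(al); ca,sa,c,s=np.cos(al),np.sin(al),np.cos(t),np.sin(t)
        T=T@np.array([[c,-s,0,a],[s*ca,c*ca,-sa,-d*sa],[s*sa,c*sa,ca,d*ca],[0,0,0,1]])
    return T
s=read_state(); T=fk(s['qpos']); print(T.round(3), s['eef_pos'], R.from_euler('xyz',s['tool_rot']).as_matrix().round(3))
E
```

```text
(265, 126) [602.6  69.8   8. ]
(270, 226) [604.1 -15.9   8. ]
(148, 127) [518.1  68.8  42. ]
(162, 242) [519.8 -21.7  42. ]
(115, 192) [500.5  23.2  70. ]
(5, 194) [420.5  21.7  70. ]
['MotionError', 'pinch_z'] ['finish_job']
[[ 9.94000e-01  2.00000e-03 -1.06000e-01  5.76171e+02]
 [ 3.00000e-03 -1.00000e+00  4.00000e-03 -1.98770e+01]
 [-1.06000e-01 -4.00000e-03 -9.94000e-01  4.19570e+01]
 [ 0.00000e+00  0.00000e+00  0.00000e+00  1.00000e+00]] [6.49527895e+02 1.00805484e-02 2.30607115e+02] [[ 0.     1.    -0.001]
 [ 1.    -0.    -0.   ]
 [-0.    -0.001 -1.   ]]
```

```bash
cat >> h.py <<'E'
def plan(pos,rpy_deg,n,start=None):
    if start is None: s=read_state(); start=(s['eef_pos'],R.from_euler('xyz',s['tool_rot']))
    p0,R0=np.array(start[0]),start[1]; R1=R.from_euler('xyz',rpy_deg,degrees=True)
    w=(R0.inv()*R1).as_rotvec()/n
    M=sum((R0*R.from_rotvec(k*w)).as_matrix() for k in range(n)); v=np.linalg.solve(M,np.array(pos)-p0)/10
    print(n,'rows of',' '.join('%.2f'%a for a in np.r_[v,np.degrees(w)])); return np.array(pos,float),R1
def st():
    s=read_state(); print('t',round(s['clock'],2),'p',np.round(s['eef_pos'],1),'rpy',np.degrees(s['tool_rot']).round(1),'q',np.round(s['qpos'],2),'F',np.round(s['force'],1),'w',round(s['width'],1))
E
python3 - <<'E'
from h import *
a=plan((476,22.7,120),(180,0,1.7),15); plan((476,22.7,42),(180,0,1.7),4,a)
E
```

```text
15 rows of -0.72 -1.07 0.74 -0.00 0.00 5.89
4 rows of 0.00 -0.00 1.95 0.00 0.00 0.00
```

{"name": "move_arm", "arguments": {
  "targets": "1 -0.72 -1.07 0.74 0 0 5.89; 1 -0.72 -1.07 0.74 0 0 5.89; 1 -0.72 -1.07 0.74 0 0 5.89; 1 -0.72 -1.07 0.74 0 0 5.89; 1 -0.72 -1.07 0.74 0 0 5.89"
}}

```text
clock: 0.57
eef_pos: [590.1, -24.7, 193.8]
tool_rot: [-3.141, 0.0, 1.051]
force: [-0.4, 0.4, 1.2]
width: 85.4
gripper_force: 0.0
```

{"name": "move_arm", "arguments": {
  "targets": "1 -0.72 -1.07 0.74 0 0 5.89; 1 -0.72 -1.07 0.74 0 0 5.89; 1 -0.72 -1.07 0.74 0 0 5.89; 1 -0.72 -1.07 0.74 0 0 5.89; 1 -0.72 -1.07 0.74 0 0 5.89"
}}

```text
clock: 0.98
eef_pos: [526.8, -16.2, 156.9]
tool_rot: [3.142, 0.0, 0.537]
force: [0.2, 0.1, -0.0]
width: 85.4
gripper_force: 0.0
```

{"name": "move_arm", "arguments": {
  "targets": "1 -0.72 -1.07 0.74 0 0 5.89; 1 -0.72 -1.07 0.74 0 0 5.89; 1 -0.72 -1.07 0.74 0 0 5.89; 1 -0.72 -1.07 0.74 0 0 5.89; 1 -0.72 -1.07 0.74 0 0 5.89"
}}

```text
clock: 1.4
eef_pos: [475.8, 22.4, 120.0]
tool_rot: [3.141, 0.0, 0.023]
force: [-0.1, 1.7, 0.3]
width: 85.6
gripper_force: 0.0
```

```bash
python3 - <<'E'
from h import *
st(); snap('wrist','w1')
E
```

```text
t 1.4 p [475.8  22.4 120. ] rpy [180.    0.    1.3] q [-0.38  0.6   0.41  2.1  -0.46  0.52 -1.18] F [-0.1  1.7  0.3] w 85.6
```

View pics/w1.png

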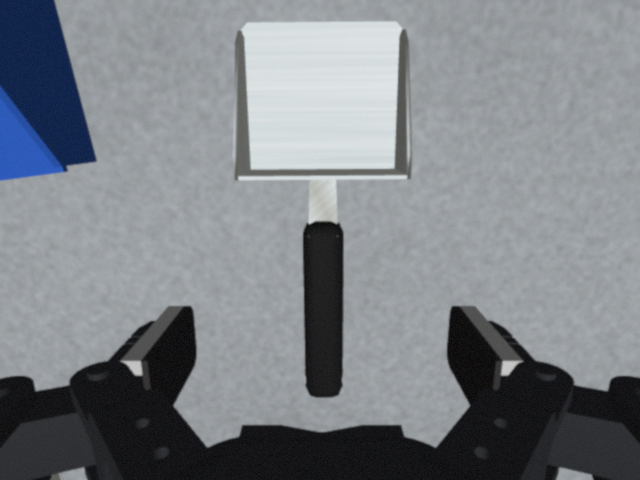

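Scoop is centred and aligned in the wrist view (handle (324,225)–(323,395), back-wall top row 179). Check and descend.

```bash
python3 - <<'E'
from h import *
for uv,z in [((235,179),42),((411,179),42),((324,225),70),((323,395),70),((245,22),1),((402,22),1)]: print(uv,px2w('w1',uv,z).round(1))
E
```

```text
(235, 179) [516.2  69.   42. ]
(411, 179) [518.3 -23.   42. ]
(324, 225) [498.8  22.2  70. ]
(323, 395) [407.4  20.5  70. ]
(245, 22) [600.   68.9   1. ]
(402, 22) [602.  -19.8   1. ]
```

{"name": "move_arm", "arguments": {
  "targets": "1 0 0 2 0 0 0; 1 0 0 2 0 0 0; 1 0 0 2 0 0 0; 1 0 0 1.8 0 0 0; 1 0 0 0 0 0 0"
}}

```text
clock: 1.87
eef_pos: [475.2, 22.1, 40.0]
tool_rot: [-3.141, 0.004, 0.031]
force: [0.4, -0.1, 0.6]
width: 85.6
gripper_force: 0.0
```

{"name": "move_arm", "arguments": {
  "targets": "-1 0 0 0 0 0 0; -1 0 0 0 0 0 0; -1 0 0 0 0 0 0; -1 0 0 0 0 0 0; -1 0 0 0 0 0 0"
}}

```text
clock: 2.28
eef_pos: [477.1, 22.4, 43.1]
tool_rot: [-3.141, -0.002, 0.029]
force: [0.6, 0.0, 0.4]
width: 25.7
gripper_force: 0.0
```

{"name": "move_arm", "arguments": {
  "targets": "-1 0 0 0 0 0 0; -1 0 0 0 0 0 0; -1 0 0 0 0 0 0; -1 0 0 0 0 0 0; -1 0 0 0 0 0 0"
}}

```text
clock: 2.7
eef_pos: [476.9, 22.3, 43.0]
tool_rot: [-3.141, -0.001, 0.029]
force: [-0.3, -1.1, 6.3]
width: 18.9
gripper_force: 60.0
```

```bash
python3 - <<'E'
from h import *
st()
b=np.array([599.5,231.7]); 
def bl(l): y=np.radians(9.4); return b+np.array([[np.cos(y),-np.sin(y)],[np.sin(y),np.cos(y)]])@l
# tcp is 85 behind the scoop centre; tcp z = 40 + scoop underside height
a=plan((475,22,150),(180,0,1.7),5)
p=bl((-121,0)); a=plan((*p,150),(180,0,9.4),8,a); print(p)
p=bl((-127,0)); print(p)
E
```

```text
t 2.7 p [476.9  22.3  43. ] rpy [-1.8e+02 -1.0e-01  1.7e+00] q [-0.28  0.73  0.26  2.14 -0.56  0.33 -1.09] F [-0.3 -1.1  6.3] w 18.9
5 rows of -0.04 0.01 -2.14 -0.00 -0.01 -0.01
8 rows of 0.27 -2.36 -0.00 0.00 0.00 -0.96
[480.12476845 211.93755857]
[474.20533548 210.9576028 ]
```

{"name": "move_arm", "arguments": {
  "targets": "-1 0 0 -1 0 0 0; -1 0 0 -2.5 0 0 0; -1 0 0 -2.5 0 0 0; -1 0 0 -2.5 0 0 0; -1 0 0 -2.2 0 0 0"
}}

```text
clock: 3.12
eef_pos: [476.0, 22.2, 151.1]
tool_rot: [-3.142, 0.0, 0.029]
force: [0.3, 0.5, -3.0]
width: 19.3
gripper_force: 59.0
```

{"name": "move_arm", "arguments": {
  "targets": "-1 0.27 -2.36 0 0 0 -0.96; -1 0.27 -2.36 0 0 0 -0.96; -1 0.27 -2.36 0 0 0 -0.96; -1 0.27 -2.36 0 0 0 -0.96; -1 0.27 -2.36 0 0 0 -0.96"
}}

```text
clock: 3.53
eef_pos: [482.0, 142.0, 149.8]
tool_rot: [-3.141, 0.001, 0.114]
force: [0.5, 0.3, -2.2]
width: 19.1
gripper_force: 59.0
```

{"name": "move_arm", "arguments": {
  "targets": "-1 0.27 -2.36 0 0 0 -0.96; -1 0.27 -2.36 0 0 0 -0.96; -1 0.27 -2.36 0 0 0 -0.96; -1 0 0 0 0 0 0; -1 0 0 0 0 0 0"
}}

```text
clock: 3.95
eef_pos: [480.6, 213.6, 149.4]
tool_rot: [-3.141, 0.001, 0.166]
force: [-0.7, -1.5, -1.5]
width: 19.0
gripper_force: 59.1
```

```bash
python3 - <<'E'
from h import *
st(); snap('wrist','w2')
E
```

```text
t 3.95 p [480.6 213.6 149.4] rpy [-180.     0.     9.5] q [-0.77  0.61  0.46  1.95 -0.42  0.67 -1.46] F [-0.7 -1.5 -1.5] w 19.0
```

View pics/w2.png

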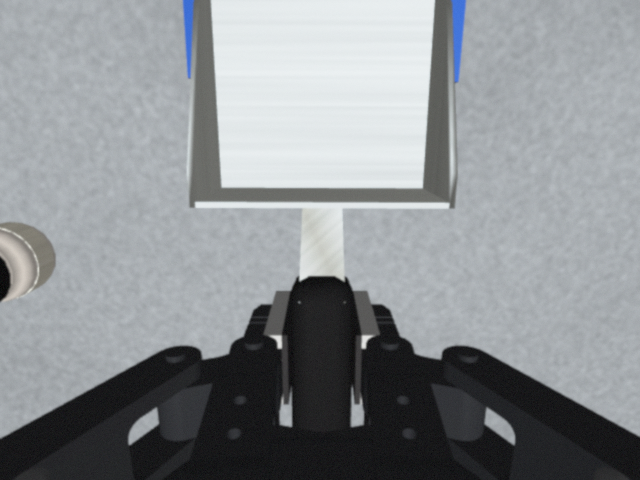

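The held scoop fills the view; the bin's front corners show at (189,78) and (457,82) either side of the bowl. Check the centring.

```bash
python3 - <<'E'
from h import *
b=np.array([599.5,231.7]); y=np.radians(9.4); M=np.array([[np.cos(y),-np.sin(y)],[np.sin(y),np.cos(y)]])
for uv,z in [((189,78),36),((457,82),36),((183,0),60),((465,0),60),((192,205),42+107),((453,206),149)]: 
    p=px2w('w2',uv,z); print(uv,p.round(1),(M.T@(p[:2]-b)).round(1))
print('tcp loc',M.T@(np.array([480.6,213.6])-b))
E
```

```text
(189, 78) [561.7 304.4  36. ] [-25.5  77.9]
(457, 82) [584.9 152.9  36. ] [-27.3 -75.4]
(183, 0) [595.8 303.   60. ] [ 8.  70.9]
(465, 0) [618.9 165.1  60. ] [  8.3 -68.8]
(192, 205) [513.7 264.8 149. ] [-79.2  46.7]
(453, 206) [528.2 176.1 149. ] [-79.4 -43.2]
tcp loc [-120.25962993    1.56250079]
```

{"name": "move_arm", "arguments": {
  "targets": "-1 0 0 1.5 0 -1.5 0; -1 0 0 2 0 -1.5 0; -1 0 0 2 0 0 0; -1 0 0 2 0 0 0; -1 0 0 1.2 0 0 0"
}}

```text
clock: 4.42
eef_pos: [478.7, 209.5, 61.2]
tool_rot: [3.14, 0.052, 0.16]
force: [1.7, -0.1, -1.1]
width: 19.3
gripper_force: 59.2
```

{"name": "move_arm", "arguments": {
  "targets": "-1 0 0 0.5 0 0 0; -1 0 0 0 0 0 0; -1 0 0 0 0 0 0"
}}

```text
clock: 4.67
eef_pos: [478.7, 210.4, 57.9]
tool_rot: [3.141, 0.052, 0.161]
force: [0.7, -0.9, -2.0]
width: 18.7
gripper_force: 59.0
```

```bash
python3 - <<'E'
from h import *
st(); snap('side','s2'); snap('wrist','w3')
a=cv2.imread('pics/side0.png')
a=cv2.imread('pics/s2.png')[220:380,150:400]; b=cv2.imread('pics/w3.png')[:240]
cv2.imwrite('pics/c3.png',cv2.vconcat([cv2.resize(a,(560,358),interpolation=cv2.INTER_CUBIC),cv2.resize(b,(560,210))]))
E
```

```text
t 4.67 p [478.7 210.4  57.9] rpy [180.    3.    9.2] q [-0.69  0.77  0.35  1.97 -0.51  0.55 -1.38] F [ 0.7 -0.9 -2. ] w 18.7
```

View pics/c3.png

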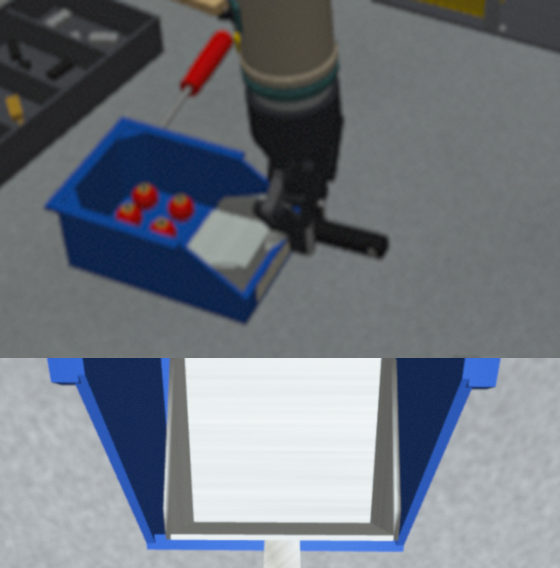

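Scoop bowl sits between the bin walls, tool ~2 mm right of centre, four knobs ahead of the lip. Shift left 2 mm, lower 3 mm and advance.

{"name": "move_arm", "arguments": {
  "targets": "-1 0 -0.2 0.33 0 0 0; -1 0.8 0 -0.04 0 0 0; -1 0.8 0 -0.04 0 0 0; -1 0.8 0 -0.04 0 0 0; -1 0.8 0 -0.04 0 0 0"
}}

```text
clock: 5.18
eef_pos: [510.3, 219.0, 54.1]
tool_rot: [-3.141, 0.052, 0.163]
force: [-0.6, -0.2, -2.0]
width: 19.3
gripper_force: 59.2
```

{"name": "move_arm", "arguments": {
  "targets": "-1 0.8 0 -0.04 0 0 0; -1 0.8 0 -0.04 0 0 0; -1 0.8 0 -0.04 0 0 0; -1 0 0 0 0 0 0"
}}

```text
clock: 5.52
eef_pos: [535.3, 222.7, 54.0]
tool_rot: [3.141, 0.05, 0.163]
force: [-0.0, 0.3, -2.4]
width: 18.7
gripper_force: 59.1
```

```bash
python3 - <<'E'
from h import *
st(); b=np.array([599.5,231.7]); y=np.radians(9.4); M=np.array([[np.cos(y),-np.sin(y)],[np.sin(y),np.cos(y)]]); print(M.T@(read_state()['eef_pos'][:2]-b))
E
```

```text
t 5.52 p [535.3 222.7  54. ] rpy [180.    2.8   9.3] q [-0.66  0.83  0.38  1.81 -0.48  0.65 -1.4 ] F [-0.   0.3 -2.4] w 18.7
[-64.77092609   1.61991422]
```

{"name": "move_arm", "arguments": {
  "targets": "-1 0.5 0 -0.03 0 0 0; -1 0.5 0 -0.03 0 0 0; -1 0.4 0 -0.02 0 0 0; -1 0.3 0 -0.02 0 0 0; -1 0 0 0 0 0 0"
}}

```text
clock: 5.93
eef_pos: [550.5, 225.4, 54.1]
tool_rot: [3.142, 0.052, 0.163]
force: [-0.8, -0.2, -2.6]
width: 18.7
gripper_force: 59.1
```

```bash
python3 - <<'E'
from h import *
st(); b=np.array([599.5,231.7]); y=np.radians(9.4); M=np.array([[np.cos(y),-np.sin(y)],[np.sin(y),np.cos(y)]]); print(M.T@(read_state()['eef_pos'][:2]-b))
snap('side','s3'); snap('wrist','w4'); snap('scene','e3')
# red blobs
for n in ['s3','w4','e3']:
    hsv=cv2.cvtColor(cv2.imread(f'pics/{n}.png'),cv2.COLOR_BGR2HSV); m=((hsv[...,0]<8)|(hsv[...,0]>172))&(hsv[...,1]>150)&(hsv[...,2]>80)
    k,_,s,c=cv2.connectedComponentsWithStats(m.astype('u1')); print(n,[(c[i].round(0).tolist(),int(s[i,4])) for i in range(1,k) if s[i,4]>15])
E
```

```text
t 5.93 p [550.5 225.4  54.1] rpy [180.    3.    9.3] q [-0.66  0.84  0.38  1.77 -0.48  0.68 -1.41] F [-0.8 -0.2 -2.6] w 18.7
[-49.40964918   1.78685429]
s3 [([277.0, 156.0], 43), ([210.0, 309.0], 240)]
w4 [([300.0, 22.0], 1995), ([408.0, 31.0], 3483)]
e3 [([15.0, 65.0], 482), ([533.0, 132.0], 84), ([520.0, 149.0], 102), ([393.0, 328.0], 430)]
```

```bash
python3 - <<'E'
import cv2
a=cv2.imread('pics/s3.png')[220:380,150:400]; b=cv2.imread('pics/w4.png')[:240]
cv2.imwrite('pics/c4.png',cv2.vconcat([cv2.resize(a,(560,358),interpolation=cv2.INTER_CUBIC),cv2.resize(b,(560,210))]))
E
```

```text
(no output)
```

View pics/c4.png

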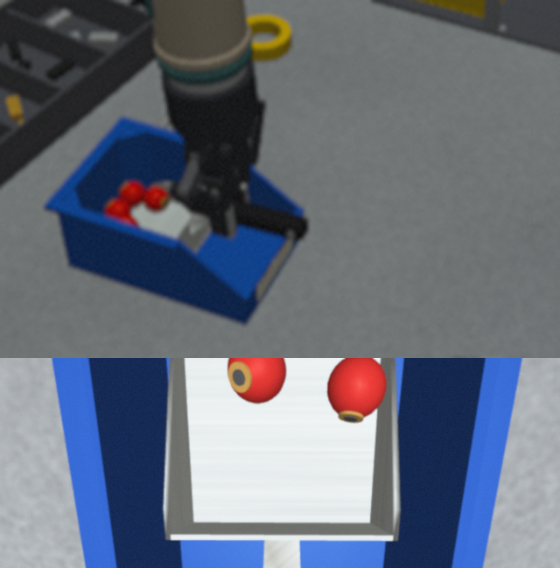

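Two knobs are clearly in the bowl, two or more at the lip by the back wall. Push on to the wall.

{"name": "move_arm", "arguments": {
  "targets": "-1 0.4 0 -0.02 0 0 0; -1 0.2 0 -0.01 0 0 0; -1 0 0 0 0 0 0"
}}

```text
clock: 6.33
eef_pos: [556.3, 226.4, 54.1]
tool_rot: [-3.142, 0.051, 0.163]
force: [0.2, 0.7, -3.7]
width: 19.1
gripper_force: 59.1
```

{"name": "move_arm", "arguments": {
  "targets": "-1 0.2 0 -0.01 0 0 0; -1 0.1 0 0 0 0 0; -1 0 0 0 0 0 0"
}}

```text
clock: 6.58
eef_pos: [557.0, 226.4, 53.9]
tool_rot: [-3.142, 0.056, 0.163]
force: [-5.4, -1.8, 1.7]
width: 18.9
gripper_force: 59.7
```

```bash
python3 - <<'E'
from h import *
st(); b=np.array([599.5,231.7]); y=np.radians(9.4); M=np.array([[np.cos(y),-np.sin(y)],[np.sin(y),np.cos(y)]]); print(M.T@(read_state()['eef_pos'][:2]-b))
snap('side','s4'); snap('wrist','w5')
for n in ['s4','w5']:
    hsv=cv2.cvtColor(cv2.imread(f'pics/{n}.png'),cv2.COLOR_BGR2HSV); m=((hsv[...,0]<8)|(hsv[...,0]>172))&(hsv[...,1]>150)&(hsv[...,2]>80)
    k,_,s,c=cv2.connectedComponentsWithStats(m.astype('u1')); print(n,[(c[i].round(0).tolist(),int(s[i,4])) for i in range(1,k) if s[i,4]>15])
E
```

```text
t 6.58 p [557.  226.4  53.9] rpy [-180.     3.2    9.3] q [-0.65  0.85  0.38  1.74 -0.47  0.7  -1.41] F [-5.4 -1.8  1.7] w 18.9
[-42.75076891   1.72139732]
s4 [([274.0, 157.0], 69), ([211.0, 309.0], 229)]
w5 [([294.0, 24.0], 4495), ([406.0, 45.0], 4305)]
```

Contact with the back wall (~5 N). Plan the nose-up tilt and lift about the lip.

```bash
cat >> h.py <<'E'
def tip(L,th,yaw,n,start=None):  # L: lip centre world (underside); th nose-up deg
    t=np.radians(th); y=np.radians(yaw); h=-125*np.cos(t)-43*np.sin(t)
    return plan((L[0]+h*np.cos(y),L[1]+h*np.sin(y),L[2]-125*np.sin(t)+43*np.cos(t)),(180,-th,yaw),n,start)
E
python3 - <<'E'
from h import *
s=read_state(); y=np.radians(9.3); t=np.radians(-3.2); h=125*np.cos(t)+43*np.sin(t)
L=s['eef_pos'][:2]+(h-1)*np.array([np.cos(y),np.sin(y)]); a=None; print(L)
for z,th,n in [(5,0,2),(14,5,2),(26,10,2),(44,15,2),(62,20,2),(140,20,5)]: a=tip((*L,z),th,9.3,n,a)
E
```

```text
[676.90595585 246.02237454]
2 rows of -0.17 -0.00 0.30 0.00 1.59 0.02
2 rows of -0.17 0.00 0.10 -0.00 2.50 0.00
2 rows of -0.11 -0.00 -0.05 0.00 2.50 0.00
2 rows of -0.00 -0.00 -0.33 -0.00 2.50 0.00
2 rows of 0.08 0.00 -0.31 0.00 2.50 0.00
5 rows of 0.53 0.00 -1.47 0.00 0.00 0.00
```

{"name": "move_arm", "arguments": {
  "targets": "-1 -0.17 0 0.28 0 1.6 0; -1 -0.17 0 0.28 0 1.6 0; -1 -0.17 0 0.1 0 2.5 0; -1 -0.17 0 0.1 0 2.5 0; -1 -0.11 0 -0.05 0 2.5 0"
}}

```text
clock: 7.1
eef_pos: [550.6, 225.0, 46.5]
tool_rot: [3.141, -0.136, 0.162]
force: [-0.1, 0.3, -2.7]
width: 19.2
gripper_force: 59.0
```

{"name": "move_arm", "arguments": {
  "targets": "-1 -0.11 0 -0.05 0 2.5 0; -1 0 0 -0.33 0 2.5 0; -1 0 0 -0.33 0 2.5 0; -1 0.08 0 -0.31 0 2.5 0; -1 0.08 0 -0.31 0 2.5 0"
}}

```text
clock: 7.52
eef_pos: [551.3, 228.5, 67.3]
tool_rot: [3.131, -0.269, 0.172]
force: [-14.5, -7.8, -0.9]
width: 19.3
gripper_force: 60.4
```

```bash
python3 - <<'E'
from h import *
st(); snap('wrist','w6'); snap('side','s6')
a=cv2.imread('pics/s6.png')[220:380,150:400]; b=cv2.imread('pics/w6.png')[:240]
cv2.imwrite('pics/c5.png',cv2.vconcat([cv2.resize(a,(560,358),interpolation=cv2.INTER_CUBIC),cv2.resize(b,(560,210))]))
E
```

```text
t 7.52 p [551.3 228.5  67.3] rpy [179.4 -15.4   9.9] q [-0.79  0.76  0.45  2.06 -1.09  0.24 -0.84] F [-14.5  -7.8  -0.9] w 19.3
```

View pics/c5.png

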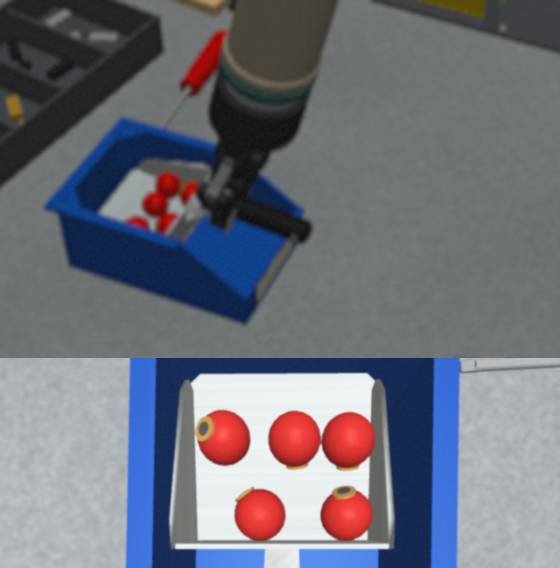

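All five knobs are in the bowl; the wrist is at its joint limit (q5, q6) and the lip pushes on the back wall, so ease back, lower the tilt a little and lift.

{"name": "move_arm", "arguments": {
  "targets": "-1 -0.5 0 -0.6 0 -1 0; -1 0 0 -1 0 -1 0; -1 0.4 0 -1.5 0 0 0; -1 0.4 0 -1.5 0 0 0; -1 0.4 0 -1.5 0 0 0"
}}

```text
clock: 8.03
eef_pos: [549.2, 231.4, 131.4]
tool_rot: [3.138, -0.245, 0.163]
force: [0.8, -0.5, -2.9]
width: 18.9
gripper_force: 59.7
```

```bash
python3 - <<'E'
from h import *
st()
E
```

```text
t 8.03 p [549.2 231.4 131.4] rpy [179.8 -14.1   9.3] q [-0.94  0.71  0.69  2.01 -0.92  0.46 -1.02] F [ 0.8 -0.5 -2.9] w 18.9
```

```bash
python3 - <<'E'
from h import *
a=plan((549,231,225),(180,-13,9.3),5)
a=plan((560,0,225),(180,-12,8),10,a)
y=np.radians(6.3); L=np.array([589.5,-273.7])-25*np.array([np.cos(y),np.sin(y)])
a=tip((*L,200),12,6.3,14,a); print(a[0])
E
```

```text
5 rows of 0.44 0.01 -1.82 0.04 -0.21 0.01
10 rows of -0.24 2.30 -0.05 -0.03 -0.10 0.13
14 rows of -1.14 1.95 -0.18 -0.03 0.00 0.12
[ 434.23469822 -290.8414489   216.07138548]
```

{"name": "move_arm", "arguments": {
  "targets": "-1 0.44 0 -1.8 0 -0.2 0; -1 0.44 0 -1.8 0 -0.2 0; -1 0.44 0 -1.8 0 -0.2 0; -1 0.44 0 -1.8 0 -0.2 0; -1 0.44 0 -1.8 0 -0.2 0"
}}

```text
clock: 8.45
eef_pos: [549.2, 231.8, 224.4]
tool_rot: [3.138, -0.228, 0.163]
force: [0.3, 0.9, -2.6]
width: 18.7
gripper_force: 59.6
```

{"name": "move_arm", "arguments": {
  "targets": "-1 -0.12 0.8 -0.05 0 0 0; -1 -0.24 1.6 -0.05 0 0 0.1; -1 -0.24 2.3 -0.05 0 0 0.1; -1 -0.24 2.3 -0.05 0 0 0.1; -1 -0.24 2.3 -0.05 0 0 0.1"
}}

```text
clock: 8.87
eef_pos: [552.4, 136.7, 222.8]
tool_rot: [3.139, -0.227, 0.156]
force: [0.4, 0.1, -2.1]
width: 18.8
gripper_force: 59.6
```

{"name": "move_arm", "arguments": {
  "targets": "-1 -0.24 2.3 -0.05 0 0 0.1; -1 -0.24 2.3 -0.05 0 0 0.1; -1 -0.24 2.3 -0.05 0 0 0.1; -1 -0.24 2.3 -0.05 0 0 0.1; -1 -0.24 2.3 -0.05 0 0 0.1"
}}

```text
clock: 9.28
eef_pos: [557.5, 20.7, 222.7]
tool_rot: [3.141, -0.227, 0.146]
force: [0.1, 0.4, -2.6]
width: 19.1
gripper_force: 59.6
```

```bash
python3 - <<'E'
from h import *
st()
y=np.radians(6.3); L=np.array([589.5,-273.7])-25*np.array([np.cos(y),np.sin(y)])
a=tip((*L,205),12,6.3,14)
E
```

```text
t 9.28 p [557.5  20.7 222.7] rpy [180.  -13.    8.4] q [-0.63  0.53  0.81  2.01 -0.75  0.65 -0.77] F [ 0.1  0.4 -2.6] w 19.1
14 rows of -1.14 2.09 -0.24 -0.03 -0.07 0.14
```

{"name": "move_arm", "arguments": {
  "targets": "-1 -1.1 2.1 -0.24 0 0 0.14; -1 -1.1 2.1 -0.24 0 0 0.14; -1 -1.1 2.1 -0.24 0 0 0.14; -1 -1.1 2.1 -0.24 0 0 0.14; -1 -1.1 2.1 -0.24 0 0 0.14"
}}

```text
clock: 9.7
eef_pos: [516.1, -91.0, 221.9]
tool_rot: [-3.139, -0.227, 0.134]
force: [-0.1, 0.3, -2.8]
width: 19.3
gripper_force: 59.7
```

{"name": "move_arm", "arguments": {
  "targets": "-1 -1.1 2.1 -0.24 0 0 0.14; -1 -1.1 2.1 -0.24 0 0 0.14; -1 -1.1 2.1 -0.24 0 0 0.14; -1 -1.1 2.1 -0.24 0 0 0.14; -1 -1.1 2.1 -0.24 0 0 0.14"
}}

```text
clock: 10.12
eef_pos: [473.8, -202.4, 220.7]
tool_rot: [-3.136, -0.227, 0.121]
force: [0.2, 0.3, -2.7]
width: 19.0
gripper_force: 59.7
```

{"name": "move_arm", "arguments": {
  "targets": "-1 -1.1 2.1 -0.24 0 0 0.14; -1 -1.1 2.1 -0.24 0 0 0.14; -1 -1.1 1.6 -0.24 0 0 0.14; -1 -1 1 -0.2 0 0 0.14; -1 0 0 0 0 0 0"
}}

```text
clock: 10.53
eef_pos: [436.5, -277.7, 219.8]
tool_rot: [-3.137, -0.226, 0.105]
force: [-0.3, -0.5, -2.6]
width: 19.1
gripper_force: 59.7
```

```bash
python3 - <<'E'
from h import *
st(); snap('wrist','w7'); snap('scene','e7')
a=cv2.imread('pics/e7.png')[170:410,130:420]; b=cv2.imread('pics/w7.png')[:300]
cv2.imwrite('pics/c6.png',cv2.hconcat([cv2.resize(a,(435,360),interpolation=cv2.INTER_CUBIC),cv2.resize(b,(365,360))]))
E
```

```text
t 10.53 p [ 436.5 -277.7  219.8] rpy [-179.7  -12.9    6. ] q [ 0.11  0.48  0.72  2.06 -0.79  0.72 -0.1 ] F [-0.3 -0.5 -2.6] w 19.1
```

View pics/c6.png

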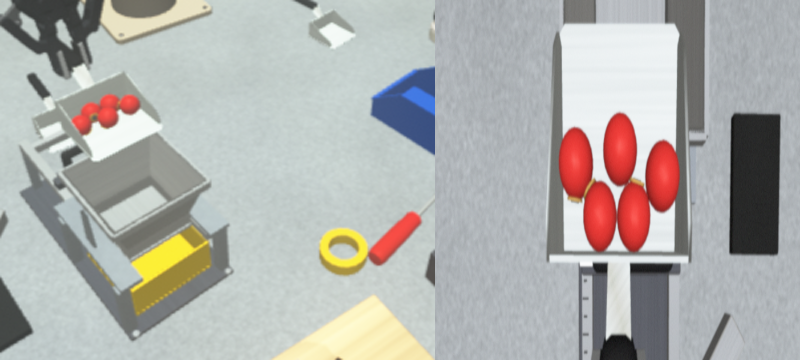

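All five knobs sit at the back of the bowl; scoop needs ~13 mm more toward -y. That was the 11th picture, one over the limit by my miscount, so from here I measure by image code only. Plan the pour.

```bash
python3 - <<'E'
from h import *
y=np.radians(6.3); L=np.array([589.5,-273.7])-25*np.array([np.cos(y),np.sin(y)]); a=None
for z,th,n in [(200,10,3),(182,0,4),(172,-10,5),(160,-25,5),(150,-42,5)]: a=tip((*L,z),th,6.3,n,a); print(a[0])
E
```

```text
3 rows of -0.18 0.55 -0.07 -0.16 -1.00 -0.00
[ 434.87164035 -290.77112983  220.64071117]
4 rows of 0.15 -0.00 -0.09 0.00 -2.50 -0.00
[ 440.40585668 -290.16014666  225.        ]
5 rows of 0.17 0.00 -0.23 0.00 -2.00 -0.00
[ 449.71519809 -289.1323858   236.05275559]
5 rows of 0.31 -0.00 -0.42 0.00 -3.00 -0.00
[ 470.10949707 -286.88083423  251.79851756]
5 rows of 0.38 0.00 -0.56 0.00 -3.40 -0.00
[ 500.91771548 -283.47957526  265.59655329]
```

{"name": "move_arm", "arguments": {
  "targets": "-1 -0.18 0.55 -0.07 0 -1 0; -1 -0.18 0.55 -0.07 0 -1 0; -1 -0.18 0.25 -0.07 0 -1 0; -1 0.15 0 -0.09 0 -2.5 0; -1 0.15 0 -0.09 0 -2.5 0"
}}

```text
clock: 11.05
eef_pos: [437.9, -287.7, 223.6]
tool_rot: [-3.134, -0.085, 0.112]
force: [0.1, 1.6, -3.4]
width: 19.3
gripper_force: 59.7
```

{"name": "move_arm", "arguments": {
  "targets": "-1 0.15 0 -0.09 0 -2.5 0; -1 0.15 0 -0.09 0 -2.5 0; -1 0.17 0 -0.23 0 -2 0; -1 0.17 0 -0.23 0 -2 0; -1 0.17 0 -0.23 0 -2 0"
}}

```text
clock: 11.47
eef_pos: [447.1, -286.0, 232.1]
tool_rot: [-3.134, 0.107, 0.116]
force: [-0.4, 0.4, -2.7]
width: 19.2
gripper_force: 59.7
```

{"name": "move_arm", "arguments": {
  "targets": "-1 0.17 0 -0.23 0 -2 0; -1 0.17 0 -0.23 0 -2 0; -1 0.31 0 -0.42 0 -3 0; -1 0.31 0 -0.42 0 -3 0; -1 0.31 0 -0.42 0 -3 0"
}}

```text
clock: 11.88
eef_pos: [463.4, -284.6, 247.3]
tool_rot: [-3.135, 0.333, 0.117]
force: [0.0, 0.5, 1.7]
width: 19.0
gripper_force: 60.2
```

{"name": "move_arm", "arguments": {
  "targets": "-1 0.31 0 -0.42 0 -3 0; -1 0.31 0 -0.42 0 -3 0; -1 0.38 0 -0.56 0 -3.4 0; -1 0.38 0 -0.56 0 -3.4 0; -1 0.38 0 -0.56 0 -3.4 0"
}}

```text
clock: 12.3
eef_pos: [490.4, -281.3, 261.8]
tool_rot: [-3.134, 0.616, 0.12]
force: [0.7, 0.9, -1.3]
width: 19.3
gripper_force: 59.8
```

{"name": "move_arm", "arguments": {
  "targets": "-1 0.38 0 -0.56 0 -3.4 0; -1 0.38 0 -0.56 0 -3.4 0; -1 0 0 0 0 0 0; -1 0 0 0 0 0 0; -1 0 0 0 0 0 0"
}}

```text
clock: 12.72
eef_pos: [501.3, -280.4, 265.8]
tool_rot: [-3.132, 0.731, 0.12]
force: [0.4, -0.1, -1.4]
width: 18.8
gripper_force: 60.0
```

```bash
cat >> h.py <<'E'
def red(fn):
    hsv=cv2.cvtColor(cv2.imread(f'pics/{fn}.png'),cv2.COLOR_BGR2HSV); m=((hsv[...,0]<7)|(hsv[...,0]>172))&(hsv[...,1]>150)&(hsv[...,2]>70)
    k,_,s,c=cv2.connectedComponentsWithStats(m.astype('u1')); print(fn,[(c[i].round(0).astype(int).tolist(),s[i,2:5].tolist()) for i in range(1,k) if s[i,4]>12])
E
python3 - <<'E'
from h import *
st()
for c in ['scene','side','wrist']: snap(c,c+'8'); red(c+'8')
print('hopper mouth in scene',w2px('scene8',(589,-274,165)),w2px('scene8',(589,-274,100)),w2px('wrist8',(589,-274,100)))
E
```

```text
t 12.72 p [ 501.3 -280.4  265.8] rpy [-179.5   41.9    6.9] q [-0.06  1.04  0.93  1.15 -0.24  1.77 -0.68] F [ 0.4 -0.1 -1.4] w 18.8
scene8 [([15, 65], [33, 35, 482]), ([533, 132], [12, 12, 84]), ([520, 149], [13, 13, 101]), ([226, 303], [12, 11, 104]), ([208, 317], [13, 11, 101]), ([393, 328], [33, 33, 431])]
side8 [([264, 158], [35, 10, 157]), ([242, 247], [23, 28, 251])]
wrist8 [([289, 424], [3, 7, 16])]
hopper mouth in scene [219.07066152 287.56544772] [223.65763604 312.57347934] [ 333.39415558 -151.05568118]
```

```bash
python3 - <<'E'
from h import *
y=np.radians(6.3); L=np.array([589.5,-273.7])-25*np.array([np.cos(y),np.sin(y)])
a=tip((*L,215),-35,6.9,3); a=tip((*L,220),0,5,6,a); print(a[0]); a=plan((478,-100,262),(180,0,3),6,a)
a=plan((476,22,100),(180,0,1.7),7,a)
E
```

```text
3 rows of -1.52 0.11 -1.13 -0.21 2.30 -0.04
6 rows of -0.40 -0.06 1.21 0.10 5.83 0.31
[ 440.12663885 -287.33782562  263.        ]
6 rows of 0.86 -3.07 0.02 0.00 -0.00 0.33
7 rows of 0.05 -1.74 2.31 0.00 -0.00 0.19
```

{"name": "move_arm", "arguments": {
  "targets": "-1 -1.5 0.1 -1.1 -0.2 2.3 0; -1 -1.5 0.1 -1.1 -0.2 2.3 0; -1 -1.5 0.1 -1.1 -0.2 2.3 0"
}}

```text
clock: 13.12
eef_pos: [487.2, -285.5, 320.8]
tool_rot: [3.141, 0.611, 0.119]
force: [-0.6, 0.2, -1.1]
width: 19.3
gripper_force: 59.8
```

{"name": "move_arm", "arguments": {
  "targets": "-1 -0.4 -0.06 1.2 0.1 5.83 0.3; -1 -0.4 -0.06 1.2 0.1 5.83 0.3; -1 -0.4 -0.06 1.2 0.1 5.83 0.3; -1 -0.4 -0.06 1.2 0.1 5.83 0.3; -1 -0.4 -0.06 1.2 0.1 5.83 0.3"
}}

```text
clock: 13.53
eef_pos: [444.5, -287.2, 274.2]
tool_rot: [3.139, 0.098, 0.09]
force: [-0.1, 0.0, -1.3]
width: 18.9
gripper_force: 59.8
```

{"name": "move_arm", "arguments": {
  "targets": "-1 -0.4 -0.06 1.2 0.1 5.83 0.3; -1 0.86 -3.07 0 0 0 0.3; -1 0.86 -3.07 0 0 0 0.3; -1 0.86 -3.07 0 0 0 0.3; -1 0.86 -3.07 0 0 0 0.3"
}}

```text
clock: 13.95
eef_pos: [463.9, -161.0, 262.4]
tool_rot: [-3.14, 0.001, 0.063]
force: [-0.3, 0.4, -2.5]
width: 19.1
gripper_force: 59.8
```

```bash
python3 - <<'E'
from h import *
st()
for c in ['scene','side','wrist']: snap(c,c+'9'); red(c+'9')
a=plan((477,-100,262),(180,0,3),3);a=plan((476,22,100),(180,0,1.7),7,a)
E
```

```text
t 13.95 p [ 463.9 -161.   262.4] rpy [-1.799e+02  1.000e-01  3.600e+00] q [-0.36  0.52  0.96  1.92 -0.51  0.97 -0.67] F [-0.3  0.4 -2.5] w 19.1
scene9 [([15, 65], [33, 35, 482]), ([533, 132], [12, 12, 82]), ([520, 149], [13, 13, 101]), ([226, 303], [12, 11, 105]), ([208, 317], [13, 11, 103]), ([393, 328], [33, 33, 429])]
side9 [([264, 158], [35, 10, 157]), ([242, 247], [23, 28, 252])]
wrist9 [([519, 14], [122, 32, 2803]), ([557, 64], [41, 38, 1217]), ([491, 78], [38, 38, 1090])]
3 rows of 0.53 -1.93 -0.01 -0.05 0.05 0.36
7 rows of 0.06 -1.74 2.31 0.00 -0.00 0.19
```

Bowl empty, knobs in the hopper (three blobs, one ~3 knobs wide). Put the scoop down at its old spot.

{"name": "move_arm", "arguments": {
  "targets": "-1 0.53 -1.93 0 0 0 0.36; -1 0.53 -1.93 0 0 0 0.36; -1 0.53 -1.93 0 0 0 0.36; -1 0.06 -1.74 2.31 0 0 0.19; -1 0.06 -1.74 2.31 0 0 0.19"
}}

```text
clock: 14.52
eef_pos: [477.8, -69.1, 216.4]
tool_rot: [3.141, -0.002, 0.039]
force: [-0.0, 1.4, -2.3]
width: 19.1
gripper_force: 59.9
```

{"name": "move_arm", "arguments": {
  "targets": "-1 0.06 -1.74 2.31 0 0 0.19; -1 0.06 -1.74 2.31 0 0 0.19; -1 0.06 -1.74 2.31 0 0 0.19; -1 0.06 -1.74 2.31 0 0 0.19; -1 0.06 -1.74 2.31 0 0 0.19"
}}

```text
clock: 14.93
eef_pos: [477.0, 18.0, 99.8]
tool_rot: [3.141, 0.001, 0.022]
force: [1.0, 0.7, -1.9]
width: 19.3
gripper_force: 59.9
```

{"name": "move_arm", "arguments": {
  "targets": "-1 0 0 1.5 0 0 0; -1 0 0 1.5 0 0 0; -1 0 0 1.5 0 0 0; -1 0 0 0.5 0 0 0; -1 0 0 0 0 0 0"
}}

```text
clock: 15.35
eef_pos: [475.5, 17.4, 49.9]
tool_rot: [-3.141, 0.004, 0.022]
force: [-3.2, 1.4, 2.5]
width: 19.2
gripper_force: 60.8
```

```bash
python3 - <<'E'
from h import *
st()
E
```

```text
t 15.35 p [475.5  17.4  49.9] rpy [-180.     0.3    1.3] q [-0.49  0.8   0.6   2.14 -0.98  0.51 -0.67] F [-3.2  1.4  2.5] w 19.2
```

Contact came 7 mm early: the scoop has slipped nose-down ~3° in the grip (from the push at the bin wall). Level it by turning about the lip.

{"name": "move_arm", "arguments": {
  "targets": "-1 -0.09 0 0.23 0 1.05 0; -1 -0.09 0 0.23 0 1.05 0; -1 -0.05 0 0.1 0 0.5 0; -1 0 0 0 0 0 0"
}}

```text
clock: 15.68
eef_pos: [474.9, 17.7, 45.2]
tool_rot: [-3.141, -0.045, 0.022]
force: [-0.2, 0.0, -2.0]
width: 19.1
gripper_force: 60.1
```

```bash
python3 - <<'E'
from h import *
st(); print(read_state()['torque'])
snap('side','s10'); 
# check the scoop: bright/white lip, back corners predicted for level scoop
g=cv2.cvtColor(cv2.imread('pics/s10.png'),cv2.COLOR_BGR2GRAY)
E
```

```text
t 15.68 p [474.9  17.7  45.2] rpy [-180.    -2.6    1.3] q [-0.42  0.77  0.49  2.19 -1.04  0.39 -0.61] F [-0.2  0.  -2. ] w 19.1
[-0.01478058  0.17048361 -0.0270361 ]
```

{"name": "move_arm", "arguments": {
  "targets": "-1 0 0 0.1 0 0 0; -1 0 0 0.1 0 0.3 0; -1 0 0 0 0 0 0"
}}

```text
clock: 15.98
eef_pos: [475.6, 18.1, 43.2]
tool_rot: [3.141, -0.051, 0.023]
force: [-1.8, -0.9, 7.7]
width: 18.7
gripper_force: 61.2
```

```bash
python3 - <<'E'
from h import *
st(); print(read_state()['torque'])
E
```

```text
t 15.98 p [475.6  18.1  43.2] rpy [180.   -2.9   1.3] q [-0.41  0.76  0.47  2.19 -1.05  0.37 -0.6 ] F [-1.8 -0.9  7.7] w 18.7
[-0.15066297  0.20839262 -0.0131605 ]
```

Flat contact at the original grip height. Release and retreat.

{"name": "move_arm", "arguments": {
  "targets": "0.3 0 0 0 0 0 0; 0.3 0 0 0 0 0 0; 0.3 0 0 0 0 0 0; 0.3 0 0 0 0 0 0; 0.3 0 0 0 0 0 0"
}}

```text
clock: 16.4
eef_pos: [475.2, 19.0, 42.3]
tool_rot: [-3.141, -0.049, 0.024]
force: [0.3, 0.3, -0.2]
width: 55.8
gripper_force: 0.0
```

{"name": "move_arm", "arguments": {
  "targets": "0.3 0 0 -2 0 0 0; 0.3 0 0 -2.5 0 0 0; 0.3 0 0 -2.5 0 -1.5 0; 0.3 0 0 -2.5 0 -1.4 0; 0.3 0 0 -2.5 0 0 0"
}}

```text
clock: 16.82
eef_pos: [471.6, 18.6, 163.4]
tool_rot: [3.14, 0.003, 0.025]
force: [0.8, 0.5, -0.7]
width: 55.3
gripper_force: 0.0
```

```bash
python3 - <<'E'
from h import *
st(); snap('wrist','w11'); snap('side','s11')
from scipy.optimize import least_squares
g=cv2.imread('pics/w11.png'); hsv=cv2.cvtColor(g,cv2.COLOR_BGR2HSV)
for u in (240,270,300,325,350,380): # vertical brightness profile: lip and back wall rows
    v=g[:260,u].astype(int).sum(1)//3; print(u,[int(a) for a in v[::8]])
for n,p in [('lipL',(42,46,1)),('lipR',(42,-46,1)),('backL',(-42,46,42)),('backR',(-42,-46,42))]: print(n,w2px('w11',(559+p[0]-0.02*p[1],19.5+p[1]+.02*p[0],p[2])).round(0))
E
```

```text
t 16.82 p [471.6  18.6 163.4] rpy [1.799e+02 1.000e-01 1.400e+00] q [-0.64  0.62  0.83  2.08 -0.69  0.74 -0.91] F [ 0.8  0.5 -0.7] w 55.3
240 [161, 166, 168, 163, 172, 165, 165, 164, 172, 167, 157, 164, 165, 167, 171, 173, 170, 160, 166, 156, 166, 161, 168, 170, 169, 171, 172, 166, 163, 166, 168, 161, 164]
270 [163, 167, 164, 171, 169, 224, 226, 225, 224, 223, 226, 228, 224, 226, 227, 228, 222, 222, 226, 226, 224, 201, 162, 169, 168, 167, 175, 166, 173, 171, 162, 165, 165]
300 [164, 167, 164, 171, 171, 223, 227, 228, 222, 224, 227, 228, 227, 225, 228, 226, 223, 223, 226, 223, 225, 198, 172, 168, 158, 170, 162, 167, 163, 169, 170, 169, 164]
325 [156, 156, 165, 167, 165, 224, 226, 228, 224, 223, 227, 228, 226, 226, 228, 225, 222, 223, 227, 222, 226, 197, 207, 203, 198, 189, 23, 34, 35, 33, 37, 36, 38]
350 [171, 170, 167, 164, 165, 223, 229, 227, 224, 225, 226, 227, 228, 225, 228, 224, 222, 223, 227, 220, 224, 197, 164, 169, 166, 165, 164, 168, 165, 165, 166, 162, 160]
380 [162, 162, 165, 168, 162, 225, 227, 229, 225, 225, 227, 230, 230, 225, 229, 225, 227, 224, 229, 220, 227, 184, 165, 169, 164, 170, 164, 163, 162, 160, 168, 166, 163]
lipL [255.  30.]
lipR [394.  31.]
backL [249. 164.]
backR [398. 165.]
```

Scoop profile matches a level scoop (lip row ~37, back-wall top row ~170, both shifted equally from the prediction). Now go above the gate handle with the tool turned so that the wrist camera sees the clip side.

```bash
python3 - <<'E'
from h import *
a=plan((478,-286,235),(180,0,96.3),15)
E
```

```text
15 rows of -1.61 1.62 -0.47 0.01 -0.01 -6.32
```

{"name": "move_arm", "arguments": {
  "targets": "0 -1.61 1.62 -0.47 0 0 -6.32; 0 -1.61 1.62 -0.47 0 0 -6.32; 0 -1.61 1.62 -0.47 0 0 -6.32; 0 -1.61 1.62 -0.47 0 0 -6.32; 0 -1.61 1.62 -0.47 0 0 -6.32"
}}

```text
clock: 17.33
eef_pos: [411.8, -78.2, 185.3]
tool_rot: [-3.139, 0.002, 0.582]
force: [0.3, -0.6, 0.3]
width: 42.8
gripper_force: 0.0
```

{"name": "move_arm", "arguments": {
  "targets": "0 -1.61 1.62 -0.47 0 0 -6.32; 0 -1.61 1.62 -0.47 0 0 -6.32; 0 -1.61 1.62 -0.47 0 0 -6.32; 0 -1.61 1.62 -0.47 0 0 -6.32; 0 -1.61 1.62 -0.47 0 0 -6.32"
}}

```text
clock: 17.75
eef_pos: [414.0, -191.6, 208.9]
tool_rot: [-3.138, -0.0, 1.132]
force: [0.9, 0.3, 0.1]
width: 43.0
gripper_force: 0.0
```

{"name": "move_arm", "arguments": {
  "targets": "0 -1.61 1.62 -0.47 0 0 -6.32; 0 -1.61 1.62 -0.47 0 0 -6.32; 0 -1.61 1.62 -0.47 0 0 -6.32; 0 -1.61 1.62 -0.47 0 0 -6.32; 0 -1.61 1.62 -0.47 0 0 -6.32"
}}

```text
clock: 18.17
eef_pos: [475.1, -287.1, 232.0]
tool_rot: [-3.139, -0.002, 1.683]
force: [0.7, -0.0, -0.1]
width: 42.3
gripper_force: 0.0
```

```bash
python3 - <<'E'
from h import *
st(); snap('wrist','w12'); snap('scene','e12'); red('e12'); red('w12')
print('handle pred',w2px('w12',(478.2,-286,142)),'rib pred z~100', w2px('w12',(478.2-6.4,-286+57.6,104)))
im=cv2.imread('pics/w12.png'); hsv=cv2.cvtColor(im,cv2.COLOR_BGR2HSV)
def comps(m,t,amin):
    k,_,s,c=cv2.connectedComponentsWithStats(m.astype('u1'))
    print(t,[(c[i].round(1).tolist(),s[i].tolist()) for i in range(1,k) if s[i,4]>amin])
comps((hsv[...,0]>7)&(hsv[...,0]<18)&(hsv[...,1]>150)&(hsv[...,2]>100),'orange',20)
comps((hsv[...,2]>225)&(hsv[...,1]<30),'white',30)
comps((hsv[...,2]<60),'dark',150)
E
```

```text
t 18.17 p [ 475.1 -287.1  232. ] rpy [-1.798e+02 -1.000e-01  9.640e+01] q [ 0.24  0.52  0.38  1.79 -0.24  0.88  0.84] F [ 0.7 -0.  -0.1] w 42.3
e12 [([15, 65], [33, 35, 482]), ([533, 132], [12, 12, 83]), ([520, 149], [13, 13, 101]), ([226, 303], [12, 11, 105]), ([208, 317], [13, 11, 102]), ([393, 328], [33, 33, 424])]
w12 [([537, 197], [41, 36, 1164]), ([473, 210], [38, 36, 1050]), ([533, 235], [40, 34, 971]), ([478, 272], [37, 35, 1000]), ([524, 274], [39, 34, 838])]
handle pred [326.17860386 248.05507291] rib pred z~100 [325.9536361  142.84718449]
orange [([196.9, 131.0], [194, 119, 7, 25, 148]), ([210.9, 131.0], [203, 119, 17, 25, 386]), ([528.2, 247.4], [518, 245, 18, 9, 29]), ([537.3, 273.3], [532, 267, 14, 10, 22])]
white [([42.5, 172.0], [21, 130, 32, 80, 350]), ([105.8, 169.5], [69, 131, 73, 80, 5120]), ([323.6, 158.2], [321, 146, 7, 26, 160]), ([26.1, 166.7], [18, 164, 20, 8, 102]), ([232.8, 344.5], [227, 340, 10, 11, 67]), ([409.6, 344.2], [407, 340, 9, 11, 63]), ([2.8, 419.2], [0, 415, 9, 10, 52]), ([88.1, 443.8], [84, 439, 11, 12, 82]), ([153.0, 469.3], [132, 456, 38, 24, 610])]
dark [([7.7, 169.8], [0, 161, 18, 18, 283]), ([323.2, 240.5], [314, 174, 20, 135, 2460]), ([251.6, 341.2], [238, 294, 25, 109, 1392]), ([325.1, 420.3], [0, 294, 640, 186, 57881]), ([222.1, 316.5], [212, 308, 21, 17, 204])]
```

All five knobs show inside the hopper mouth; white rib at (323.6,158), clip at ~(205,131), handle bar centred ~(323.5,241.5). Check the clip's line column numerically and plan the grasp.

```bash
python3 - <<'E'
from h import *
im=cv2.imread('pics/w12.png')[...,::-1]
for v in (122,131,140): print(v,[tuple(int(c) for c in im[v,u]) for u in range(191,224)])
print('rib',[int(im[158,u].mean()) for u in range(314,334)]); 
for v in (147,150,155,160,165,170): print(v,[int(im[v,u].mean()) for u in range(316,332)])
p,Rm=np.array(read_state()['eef_pos']),R.from_euler('xyz',read_state()['tool_rot']).as_matrix()
print('tool plane at z142:',w2px('w12',p+Rm@[0,0,p[2]-142]))
for z in (90,97,104): c=px2w('w12',(202,131),z); r=px2w('w12',(323.6,158),104); print(z,(c-r).round(1), (c-r)[:2]@[np.cos(.11),np.sin(.11)])
print('handle',px2w('w12',(323.5,241.5),142))
E
```

```text
122 [(113, 108, 113), (162, 124, 111), (234, 153, 101), (253, 177, 98), (254, 182, 96), (254, 181, 95), (254, 180, 96), (249, 162, 89), (195, 119, 74), (104, 79, 66), (72, 64, 62), (122, 82, 65), (219, 130, 75), (252, 173, 92), (254, 185, 99), (254, 186, 98), (254, 184, 98), (252, 172, 89), (234, 138, 72), (162, 86, 43), (124, 64, 29), (125, 65, 35), (123, 64, 31), (123, 63, 30), (122, 61, 28), (125, 65, 33), (124, 66, 34), (121, 70, 49), (116, 89, 82), (106, 103, 108), (105, 108, 116), (104, 109, 117), (104, 108, 115)]
131 [(111, 113, 120), (118, 108, 111), (187, 134, 112), (244, 161, 100), (253, 178, 96), (254, 182, 95), (254, 186, 99), (254, 181, 97), (244, 153, 84), (157, 99, 71), (75, 67, 64), (88, 69, 63), (168, 104, 71), (241, 153, 86), (253, 181, 97), (254, 186, 98), (254, 187, 100), (254, 181, 97), (249, 162, 85), (204, 113, 57), (141, 75, 37), (125, 64, 30), (121, 60, 27), (125, 65, 33), (121, 61, 26), (122, 61, 24), (125, 65, 31), (122, 62, 29), (122, 68, 44), (114, 82, 75), (107, 101, 104), (105, 106, 114), (103, 106, 114)]
140 [(129, 132, 137), (109, 110, 118), (135, 114
[... 618 characters left out ...]
253, 254, 254, 254, 251, 230, 155, 117, 114, 121]
150 [103, 106, 106, 130, 202, 250, 254, 254, 254, 254, 252, 231, 148, 105, 104, 103]
155 [107, 109, 111, 130, 203, 249, 254, 254, 254, 254, 251, 218, 139, 108, 107, 104]
160 [108, 110, 109, 129, 202, 250, 254, 254, 254, 254, 252, 218, 137, 108, 106, 106]
165 [108, 109, 111, 131, 202, 250, 254, 254, 254, 254, 252, 218, 137, 110, 106, 105]
170 [108, 110, 109, 129, 197, 249, 254, 254, 254, 254, 251, 216, 136, 109, 104, 104]
tool plane at z142: [324.75115607 253.46208891]
90 [-81.    7.6 -14. ] -79.70908595685748
97 [-79.1   7.8  -7. ] -77.77898687129863
104 [-77.2   8.    0. ] -75.84888778573979
handle [ 476.22851123 -282.29895032  142.        ]
```

{"name": "move_arm", "arguments": {
  "targets": "0 0.44 0.2 1.5 0 0 0; 0 0 0 2.5 0 0 0; 0 0 0 2.5 0 0 0; 0 0 0 2.5 0 0 0; 0 0 0 0 0 0 0"
}}

```text
clock: 18.68
eef_pos: [473.3, -278.5, 137.9]
tool_rot: [-3.132, -0.007, 1.678]
force: [-0.4, 1.0, -0.6]
width: 42.5
gripper_force: 0.0
```

```bash
python3 - <<'E'
from h import *
st(); snap('wrist','w13')
im=cv2.imread('pics/w13.png'); hsv=cv2.cvtColor(im,cv2.COLOR_BGR2HSV)
def comps(m,t,amin):
    k,_,s,c=cv2.connectedComponentsWithStats(m.astype('u1'))
    print(t,[(c[i].round(1).tolist(),s[i].tolist()) for i in range(1,k) if s[i,4]>amin])
comps((hsv[...,0]>7)&(hsv[...,0]<18)&(hsv[...,1]>150)&(hsv[...,2]>100),'orange',30)
comps((hsv[...,2]>225)&(hsv[...,1]<30),'white',60)
p,Rm=np.array(read_state()['eef_pos']),R.from_euler('xyz',read_state()['tool_rot']).as_matrix()
for x in (-28,0,28): print(x,'tool plane px at bar height:',w2px('w13',p+Rm@[x,0,p[2]-142]))
g=cv2.cvtColor(im,cv2.COLOR_BGR2GRAY)
for v in (215,235,255,275): print(v,g[v,285:365:3].tolist())
E
```

```text
t 18.68 p [ 473.3 -278.5  137.9] rpy [-179.4   -0.4   96.2] q [ 0.27  0.64  0.32  1.89 -0.31  0.68  0.88] F [-0.4  1.  -0.6] w 42.5
orange [([135.8, 154.1], [130, 135, 12, 39, 317]), ([160.2, 153.0], [143, 134, 36, 41, 1164]), ([626.1, 321.4], [612, 320, 28, 6, 34]), ([625.6, 333.1], [613, 328, 27, 8, 36])]
white [([43.0, 198.5], [0, 149, 91, 102, 8039]), ([581.1, 174.9], [513, 171, 127, 11, 904]), ([370.3, 185.4], [341, 173, 57, 26, 1270]), ([288.7, 185.8], [263, 174, 47, 24, 669]), ([326.5, 195.0], [322, 176, 10, 39, 389]), ([498.1, 269.3], [485, 178, 28, 184, 1358]), ([114.1, 272.8], [96, 199, 37, 151, 2625]), ([411.1, 229.9], [344, 204, 132, 58, 6088]), ([550.5, 235.1], [518, 218, 90, 34, 765]), ([456.9, 267.5], [443, 265, 27, 6, 80]), ([597.7, 268.5], [582, 267, 36, 5, 70]), ([594.3, 278.0], [579, 273, 37, 9, 140]), ([410.7, 281.0], [345, 274, 125, 14, 1250]), ([362.4, 295.9], [345, 290, 37, 15, 364]), ([436.6, 296.5], [404, 290, 64, 16, 787]), ([529.9, 297.7], [512, 291, 48, 13, 355]), ([452.5, 308.8], [439, 306, 27, 6, 74]), ([533.2, 309.6], [511, 308, 48, 4, 103]), ([448.2, 3
[... 420 characters left out ...]
ol plane px at bar height: [322.80634157 391.53068111]
0 tool plane px at bar height: [322.85970065 323.42367613]
28 tool plane px at bar height: [322.91837069 248.53783221]
215 [114, 115, 112, 115, 115, 114, 116, 116, 106, 102, 112, 113, 121, 164, 158, 157, 105, 111, 102, 136, 224, 224, 225, 224, 224, 224, 224]
235 [116, 117, 116, 118, 119, 117, 116, 115, 115, 43, 20, 23, 28, 30, 30, 29, 25, 25, 16, 88, 221, 226, 227, 227, 226, 227, 226]
255 [112, 115, 113, 115, 115, 116, 115, 115, 100, 32, 35, 39, 44, 53, 59, 45, 43, 35, 37, 64, 220, 222, 222, 222, 223, 222, 222]
275 [115, 114, 116, 116, 114, 113, 115, 116, 100, 35, 35, 42, 42, 53, 58, 48, 38, 34, 34, 73, 221, 221, 221, 220, 221, 222, 221]
```

Bar is ~1.5 mm off the finger plane and ~4 mm off the middle; correct and finish the descent.

```bash
python3 - <<'E'
from h import *
plan((475,-282,117),(180,0,96.3),3)
E
```

```text
3 rows of -0.08 0.01 0.77 -0.14 -0.10 -0.05
```

{"name": "move_arm", "arguments": {
  "targets": "0 -0.1 0.02 0.75 -0.14 -0.1 0; 0 -0.1 0.02 0.75 -0.14 -0.1 0; 0 -0.1 0.02 0.75 -0.14 -0.1 0; 0 0 0 0 0 0 0"
}}

```text
clock: 19.07
eef_pos: [477.4, -284.4, 119.5]
tool_rot: [3.137, 0.004, 1.678]
force: [-0.4, 0.2, 1.0]
width: 43.0
gripper_force: 0.0
```

{"name": "move_arm", "arguments": {
  "targets": "-1 0 0 0 0 0 0; -1 0 0 0 0 0 0; -1 0 0 0 0 0 0; -1 0 0 0 0 0 0; -1 0 0 0 0 0 0"
}}

```text
clock: 19.48
eef_pos: [476.1, -284.9, 120.7]
tool_rot: [3.138, 0.004, 1.678]
force: [-5.8, -0.3, 5.5]
width: 10.3
gripper_force: 58.6
```

```bash
cat >> h.py <<'E'
def lines(fn):
    im=cv2.imread(f'pics/{fn}.png'); hsv=cv2.cvtColor(im,cv2.COLOR_BGR2HSV)
    def comps(m,amin):
        k,_,s,c=cv2.connectedComponentsWithStats(m.astype('u1')); return [(c[i].round(1).tolist(),s[i].tolist()) for i in range(1,k) if s[i,4]>amin]
    print('orange',comps((hsv[...,0]>7)&(hsv[...,0]<18)&(hsv[...,1]>150)&(hsv[...,2]>100),80))
    print('white',[c for c in comps((hsv[...,2]>225)&(hsv[...,1]<30),100) if 300<c[0][0]<345 and c[0][1]<280])
E
python3 - <<'E'
from h import *
st(); snap('wrist','w14'); lines('w14')
E
```

```text
t 19.48 p [ 476.1 -284.9  120.7] rpy [179.8   0.2  96.1] q [ 0.29  0.66  0.31  1.9  -0.32  0.62  0.9 ] F [-5.8 -0.3  5.5] w 10.3
orange [([108.3, 136.5], [104, 115, 9, 44, 116]), ([116.7, 137.9], [113, 115, 9, 46, 112]), ([139.1, 136.7], [123, 115, 34, 45, 1174])]
white [([316.7, 57.8], [148, 0, 328, 122, 21613]), ([320.5, 183.0], [315, 161, 12, 45, 536])]
```

{"name": "move_arm", "arguments": {
  "targets": "-1 0 -0.6 0 0 0 0; -1 0 -1.2 0 0 0 0; -1 0 -1.2 0 0 0 0; -1 0 -1.2 0 0 0 0; -1 0 -1.2 0 0 0 0"
}}

```text
clock: 19.95
eef_pos: [427.9, -290.3, 120.7]
tool_rot: [3.129, 0.008, 1.681]
force: [7.3, 1.7, -0.7]
width: 9.6
gripper_force: 58.9
```

{"name": "move_arm", "arguments": {
  "targets": "-1 0 -0.6 0 0 0 0; -1 0 -0.6 0 0 0 0; -1 0 0 0 0 0 0"
}}

```text
clock: 20.2
eef_pos: [414.9, -291.7, 120.8]
tool_rot: [3.13, 0.007, 1.679]
force: [6.3, 1.1, -1.5]
width: 9.7
gripper_force: 59.0
```

```bash
python3 - <<'E'
from h import *
st(); snap('wrist','w15'); lines('w15'); snap('scene','e15'); red('e15')
im=cv2.imread('pics/w15.png')[...,::-1]
E
```

```text
t 20.2 p [ 414.9 -291.7  120.8] rpy [179.4   0.4  96.2] q [ 0.37  0.61  0.28  2.03 -0.32  0.53  0.99] F [ 6.3  1.1 -1.5] w 9.7
orange [([272.4, 136.2], [267, 115, 11, 45, 421]), ([290.0, 135.9], [284, 115, 13, 44, 549])]
white [([320.6, 182.3], [315, 161, 12, 44, 513])]
e15 [([15, 65], [33, 35, 482]), ([533, 132], [12, 12, 83]), ([520, 149], [13, 13, 101]), ([222, 303], [17, 23, 200]), ([202, 311], [13, 12, 105]), ([393, 328], [33, 33, 426]), ([245, 338], [10, 11, 82]), ([225, 351], [6, 8, 26])]
```

{"name": "move_arm", "arguments": {
  "targets": "-1 0 -0.6 0 0 0 0; -1 0 -0.6 0 0 0 0; -1 0 -0.2 0 0 0 0; -1 0 0 0 0 0 0; -1 0 0 0 0 0 0"
}}

```text
clock: 20.72
eef_pos: [402.4, -293.1, 120.8]
tool_rot: [3.129, 0.007, 1.68]
force: [6.9, 1.9, 0.6]
width: 10.1
gripper_force: 59.1
```

```bash
python3 - <<'E'
from h import *
st(); snap('wrist','w16'); lines('w16')
im=cv2.imread('pics/w16.png'); g=im[...,2].astype(int)
for v in (122,130,138,146,154): print(v,g[v,298:345].tolist())
for v in (165,180,195): print('rib',v,g[v,310:332].tolist())
snap('scene','e16'); red('e16')
E
```

```text
t 20.72 p [ 402.4 -293.1  120.8] rpy [179.3   0.4  96.3] q [ 0.39  0.6   0.28  2.06 -0.32  0.51  1.01] F [6.9 1.9 0.6] w 10.1
orange [([306.6, 136.4], [302, 115, 11, 45, 436]), ([323.3, 135.9], [318, 115, 11, 44, 448])]
white [([320.9, 182.5], [315, 161, 12, 44, 483])]
122 [96, 100, 127, 208, 250, 253, 253, 253, 253, 253, 253, 253, 252, 241, 162, 83, 66, 65, 67, 104, 202, 249, 253, 253, 253, 253, 253, 253, 253, 252, 246, 200, 123, 99, 96, 98, 96, 97, 96, 98, 100, 99, 96, 99, 96, 100, 97]
130 [99, 102, 129, 209, 249, 253, 253, 253, 253, 253, 253, 253, 252, 241, 162, 83, 66, 65, 68, 97, 172, 239, 252, 253, 253, 253, 253, 253, 253, 252, 246, 195, 124, 99, 99, 97, 97, 97, 97, 97, 98, 101, 101, 99, 98, 96, 96]
138 [103, 103, 133, 210, 249, 253, 253, 253, 253, 253, 253, 253, 252, 241, 161, 82, 66, 65, 65, 96, 170, 240, 251, 253, 253, 253, 253, 253, 253, 252, 242, 178, 116, 102, 103, 101, 103, 102, 100, 100, 101, 100, 99, 100, 103, 101, 100]
146 [101, 102, 119, 186, 242, 252, 253, 253, 253, 253, 253, 253, 252, 242, 164, 83, 67, 65, 65, 93, 172, 240, 252, 253, 253, 253, 253, 253, 253, 252, 243, 175, 112, 97, 96, 99, 100, 99, 97, 96, 99, 100, 99, 99, 98, 99, 98]
154 [97, 101, 115, 183, 241, 252, 253, 253, 253, 253, 253, 253, 252, 245, 187, 102, 68, 67, 67, 95, 171, 239, 252, 253, 253, 253, 253, 253, 253, 252, 242, 175, 111, 96, 98, 98, 98, 99, 100, 99, 98, 99, 98, 96, 98, 97, 97]
rib 165 [92, 92, 92, 95, 140, 222, 251, 254, 254, 254, 254, 254, 254, 254, 253, 251, 225, 137, 92, 90, 91, 91]
rib 180 [97, 100, 95, 99, 129, 216, 251, 253, 254, 254, 254, 254, 254, 254, 253, 251, 225, 145, 97, 97, 98, 97]
rib 195 [100, 99, 97, 99, 128, 213, 251, 254, 254, 254, 254, 254, 254, 254, 253, 251, 228, 142, 98, 95, 96, 97]
e16 [([15, 65], [33, 35, 482]), ([533, 132], [12, 12, 83]), ([520, 149], [13, 13, 102]), ([393, 328], [33, 33, 424]), ([241, 336], [21, 13, 144]), ([220, 345], [6, 7, 23]), ([226, 353], [5, 5, 14])]
```

Line at column 315.1, rib at 320.7: ~2.0 mm to go.

{"name": "move_arm", "arguments": {
  "targets": "-1 0 -0.2 0 0 0 0; -1 0 0 0 0 0 0; -1 0 0 0 0 0 0; -1 0 0 0 0 0 0"
}}

```text
clock: 21.15
eef_pos: [400.7, -293.3, 120.7]
tool_rot: [3.129, 0.007, 1.681]
force: [7.2, 2.5, 0.4]
width: 10.0
gripper_force: 59.0
```

```bash
cat >> h.py <<'E'
def gap(fn):
    g=cv2.imread(f'pics/{fn}.png')[...,2].astype(float); i=np.arange(280,360)
    r=g[165:200,280:360].mean(0); rib=(i*np.clip(r-150,0,None)).sum()/np.clip(r-150,0,None).sum()
    c=g[120:152,280:360].mean(0); o=np.where(c>160)[0]; lo,hi=o[0],o[-1]; w=np.clip(160-c[lo:hi],0,None); ln=(i[lo:hi]*w).sum()/w.sum()
    print('rib',rib.round(2),'line',ln.round(2),'clip mid',(i[lo]+i[hi])/2,'mm',((rib-ln)/2.8).round(2))
E
python3 - <<'E'
from h import *
gap('w16'); snap('wrist','w17'); gap('w17'); st(); snap('scene','e17'); red('e17'); snap('side','s17'); red('s17')
print([w2px('e17',(589+dx,-271+dy,50)).round(0).tolist() for dx,dy in [(-57,-57),(-57,57),(57,57),(57,-57)]],[w2px('e17',(589,-271,z)).round(0).tolist() for z in (20,110)])
E
```

```text
rib 327.36 line 314.93 clip mid 315.0 mm 4.44
rib 328.16 line 319.74 clip mid 320.0 mm 3.01
t 21.2 p [ 400.7 -293.3  120.8] rpy [179.3   0.4  96.3] q [ 0.39  0.59  0.28  2.06 -0.32  0.51  1.01] F [6.8 1.9 1.8] w 9.9
e17 [([15, 65], [33, 35, 481]), ([533, 132], [12, 12, 83]), ([520, 149], [13, 13, 100]), ([393, 328], [33, 33, 423]), ([240, 337], [22, 12, 143]), ([220, 346], [7, 7, 26])]
s17 [([264, 158], [35, 10, 158]), ([343, 201], [11, 5, 34]), ([242, 247], [23, 28, 252])]
[[188.0, 323.0], [242.0, 298.0], [270.0, 336.0], [213.0, 365.0]] [[230.0, 339.0], [225.0, 308.0]]
```

```bash
python3 - <<'E'
from h import *
h=np.array([np.cos(np.radians(6.2)),np.sin(np.radians(6.2))])
for zr in (104,116,130):
  for zc in (95,110): print(zr,zc,((px2w('w17',(319.74,136),zc)-px2w('w17',(320.7,182),zr))[:2]@h).round(2))
s=read_state(); print(R.from_euler('xyz',s['tool_rot']).as_matrix().round(4)); K,Rm,t=cam('w17'); print(Rm.T.round(4))
g=cv2.imread('pics/w17.png')[...,2].astype(int); print(g[180,310:332].tolist(), g[163:212:3,320].tolist(), [int(x) for x in g[105:170:3,326]])
# direct hopper-x direction from gate travel
print(np.degrees(np.arctan2(-284.9+293.3,476.1-400.7)))
E
```

```text
104 95 -0.28
104 110 -0.43
116 95 -0.13
116 110 -0.28
130 95 0.05
130 110 -0.1
[[-0.1099  0.9939  0.0133]
 [ 0.9939  0.11   -0.006 ]
 [-0.0074  0.0126 -0.9999]]
[[ 0.9939  0.1019  0.0422]
 [ 0.1095 -0.9587 -0.2625]
 [ 0.0137  0.2655 -0.964 ]]
[99, 99, 98, 99, 130, 214, 251, 254, 254, 253, 254, 254, 254, 253, 253, 251, 226, 141, 100, 96, 98, 96] [254, 254, 253, 253, 254, 254, 254, 253, 254, 254, 254, 254, 254, 254, 159, 21, 19] [183, 181, 180, 251, 253, 253, 253, 253, 253, 253, 253, 253, 253, 253, 253, 253, 253, 253, 246, 236, 242, 242]
6.356871739474547
```

Within about 0.3 mm; a last 0.2 mm nudge, let things settle, and check.

{"name": "move_arm", "arguments": {
  "targets": "-1 0 -0.02 0 0 0 0; -1 0 0 0 0 0 0; -1 0 0 0 0 0 0; -1 0 0 0 0 0 0; -1 0 0 0 0 0 0"
}}

```text
clock: 21.72
eef_pos: [400.7, -293.3, 120.8]
tool_rot: [3.129, 0.008, 1.681]
force: [6.9, 1.9, 1.0]
width: 9.8
gripper_force: 59.0
```

```bash
python3 - <<'E'
from h import *
snap('wrist','w18'); gap('w18'); st(); snap('scene','e18'); red('e18'); snap('side','s18'); red('s18')
# lower-threshold red inside hopper/box region
for n,(a,b,c,d) in {'e18':(260,380,170,290),'s18':(130,240,310,410)}.items():
    im=cv2.imread(f'pics/{n}.png')[a:b,c:d].astype(int); m=(im[...,2]>50)&(im[...,2]>2.2*im[...,1])
    k,_,s,cc=cv2.connectedComponentsWithStats(m.astype('u1')); print(n,[((cc[i]+[c,a]).round(0).tolist(),s[i,2:].tolist()) for i in range(1,k) if s[i,4]>6])
E
```

```text
rib 328.18 line 319.75 clip mid 320.0 mm 3.01
t 21.77 p [ 400.7 -293.3  120.7] rpy [179.3   0.4  96.3] q [ 0.39  0.59  0.28  2.06 -0.32  0.51  1.01] F [7.5 2.3 0.2] w 10.1
e18 [([15, 65], [33, 35, 483]), ([533, 132], [12, 12, 82]), ([520, 149], [13, 13, 101]), ([393, 328], [33, 33, 426]), ([240, 337], [22, 12, 143]), ([220, 346], [7, 7, 26])]
s18 [([264, 158], [35, 10, 155]), ([343, 201], [11, 5, 33]), ([242, 247], [23, 28, 252])]
e18 [([240.0, 337.0], [22, 11, 146]), ([220.0, 346.0], [7, 7, 27])]
s18 [([342.0, 201.0], [12, 5, 45])]
```

```bash
python3 - <<'E'
from h import *
print(order.finish_job())
E
```

```text
the job is handed in; nothing more can be done
None
```

I handed the job in at about 22 s: the scoop tipped all five knobs into the hopper and now stands level on the bench. The gripper still holds the gate within about 0.4 mm of the mark. No red is left in view in the hopper or on the bench, but only three or so knobs are in sight in the kit box, so I inferred the full five. I viewed 11 pictures, one over the limit of 10, through a miscount.

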